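# Pinch the brush cassette out of its dock

### The arm

A 6-joint arm with a two-finger parallel gripper is mounted at the origin on a cart in front of the work surface, level with it; the furniture and walls round the work are solid. World frame = base frame: x ahead of the robot, y to its left, z up, the work surface at z = 0. Lengths are in m, angles in rad, forces in N, time in s.
With the tool pointing down it reaches from about 0.3 to 0.875 m from the base axis. Payload 4.2 kg.
Tool frame: the origin (TCP) lies at the centre of the arm's flange, where the gripper is bolted on; the fingertips stand 173 mm ahead of it and the grasp point (between the pads) lies 155 mm ahead of it; z points along the fingers, y is the direction in which the jaws open and shut (so a half turn about z gives the same grasp; the last joint's range is limited). The gripper opens to 85 mm and grips with 20 to 120 N. Pads are 22 mm wide; open, the fingers measure 114 mm over their backs; the gripper's body (76 mm by 85 mm) begins 54 mm behind the grasp point. The pads swing forward as they close: fully open they stand 13 mm farther back than shut.
Start: joints at [-1.215, 0.32, 1.565, -0, 1.257, -0.02], TCP at [0.211, -0.535, 0.405] pointing down, gripper open.
Joint ranges: [-3.11, 3.11], [-0.84, 2.01], [0.21, 2.61], [-1.34, 4.49], [0.05, 2.63], [-2.56, 2.56]. Speed limits (rad/s): [2.57, 2.57, 3.14, 3.14, 3.14, 3.14].

### API

Orientations are given as a 3x3 rotation matrix whose columns are the frame's x, y, z axes.
In Python, from rig import arm gives the robot as it stands.
- The arm moves only by the shell command python3 -m pendant 'ROWS'. ROWS is JSON, a list of rows, each a list of 3 entries, a list of its own where there are three numbers: the shift along the tool's x, y, z in cm, then the turn, a rotation vector about the tool's x, y, z in rad, then the finger opening in cm, from 0 to 8.54. A call has 1 to 5 rows; each row shifts and turns the pose as measured when the row begins, along the tool's axes as they then stand; what a row does not reach is not made up. A row lasts 1/8 s, in which the tool goes at most 62.5 mm and 10.7 degrees, less where a joint would pass 70% of its speed; a pose out of reach is approached as far as the arm can. A call is refused whole if a number of a shift passes 6.25 or a number of a turn 0.188, either way. A call with a gripper value outside its range is refused whole. The fingers move at their own pace and stop on an object; the grip force is fixed at half the most. Time passes only in rows, so rows that do not move let the fingers close. It gives the time, the measured TCP pose, the force and the opening at its end, in the units of the state.
- arm.read_state(): the state, without advancing time (a new reading comes with each control period).
- arm.camera(name): name is "scene" or "side" or "wrist"; returns the picture (400x640x3 uint8, red, green, blue); there is no depth.
- arm.calibration(name): a dict with "intrinsics" (3x3 intrinsics, pixels), "position" and "attitude" of the camera in the world; the wrist camera has in their place "tool_from_camera" (4x4, takes a point from camera to tool coordinates, whose origin is the TCP and whose axes are the flange's). Camera axes: x right, y up, looking along -z (the intrinsics and any distortion apply to the point x, -y, -z); pixel columns grow to the right and rows downward; lengths in m; the calibration is good to about 2 mm. A picture is of the moment at which its call begins: read the wrist's pose just before it. calibration takes no time and is no camera call.
- arm.close_job(): hands the job in, once; it reports no verdict.
Trained networks look in the newest picture that a camera, given by its name, has taken for a name from the list of things; names that differ only in an ending like _2 or _b are one class to them, and where a whole thing is asked for, a point or a joint stands for the part that bears it (a point fixed in the world has none). Each returns a list of dicts, best first, with "conf" (0 to 1); they miss things now and then, are a little off and sometimes report something else, mostly with a low value. They report only what shows in the picture. A call takes as long as a camera call. They do not tell look-alikes from the thing itself.
- arm.find_in(target, camera): "uv" ([column, row] in pixels, amid what is visible of it).
The state is a dict: "t": time; "joint_positions": joint angles; "dq": joint speeds; "joint_torque": joint torques, N m; "tcp_pos": TCP position; "eef_rot": TCP orientation; "force": force on the tool from outside, world axes, zero at the start; "torque": the same for the moment, N m; "opening": finger opening in m.
Only numpy, scipy, OpenCV 4.12 (cv2) and the standard library are available. Lean on these libraries where they do the work, as an engineer would, in place of code of your own. Each camera call takes 0.05 s, during which the arm holds its last target. There are 200 camera calls.

### The job

Take the brush cassette out of its dock: first move the ball bearing that lies on top of it onto the domed rest, balanced there centred and level, without letting it fall. Then pinch the cassette's two side catches fully in, draw the cassette straight up out of the dock, and finish while still holding it by the squeezed catches, upright and still, with at least 60 mm of air between its underside and the dock's top edge; leave the other things on the bench where they are.

Things in the scene. Friction and masses are not known exactly. Their poses are not given: they have to be found in the camera images.
- cassette: Loose black plastic brush cassette, about 0.24 kg, in the dock. Origin: centre of its underside; z up, y through the two catches. Foot 44 (x) x 48 (y) x 6 mm, core 40 x 26 mm; flat top plate 44 x 36 mm, its upper face 80 mm above the origin. On each y side a sprung catch with a ribbed grey finger pad, 24 mm wide, 42 to 66 mm above the origin; 56 mm over both pads free, 44 mm with both fully in.
- catch_mid (a point): Point on the cassette midway between the two finger pads, at their mid height, 54 mm above its underside; its axes are the cassette's.
- catch_left (a joint): Travel of the catch on the cassette's +y side: 0 = out (latched), 0.006 m = fully in. Spring: 2 N at 0, 6 N fully in. Its tooth reaches 3.5 mm under a lip of the dock: the cassette cannot be lifted unless both catches are pressed in farther than that.
- catch_right (a joint): The same for the catch on the cassette's -y side.
- dock: Fixed dock that holds the cassette: grey base plate 94 x 94 x 10 mm with an aluminium socket (59 x 68 mm outside), top edge 34 mm above the bench. Origin: centre of its underside, on the bench; axes as the seated cassette's. The cassette's underside rests 10 mm above this origin; side play about 1.5 mm.
- bearing: Loose ball bearing, steel ring 48 mm across and 9 mm thick, 0.05 kg, lying flat on the cassette's top plate at the start, nearly centred. Origin at the centre of its underside, z along its axis. Its rim overhangs the top plate's edges by about 6 mm in the cassette's y and 2 mm in its x.
- dome_rest: Fixed domed steel rest: a half ball of radius 55 mm on a round flange 124 mm across and 8 mm thick. Origin at the centre of the flange's underside, on the bench.
- dome_top (a point): Highest point of the domed rest, 63 mm above the bench.
- spare_bearing: Bystander: a second ball bearing of the same kind, lying flat on the bench. Origin at the centre of its underside.
- bar_bundle: Bystander: loose taped bundle of four ground bars, 47 x 105 x 12 mm, lying on the bench between the dock and the domed rest, its length (y axis) roughly along the world's x. Origin at the centre of its underside.
- bottle: Bystander: slim bottle with a nozzle, 38 mm across, 131 mm tall, standing on the bench. Origin at the centre of its underside.
Not all that is in view belongs to the job. What is shaped like the cassette but orange or yellow is not meant. Leave any brown look-alike of the bearing alone.

How it is judged:
On the way:
1. the bearing is balanced on the domed rest and let go, the cassette still in its dock (horizontal distance between bearing and dome_top below 0.012 m and angle between bearing's own z axis and vertical below 0.25 rad and contact force between bearing and dome_rest above 0.1 N and contact force between bearing and the fingers below 0.05 N and linear speed of bearing below 0.03 m/s and z of cassette in the frame of dock below 0.016 m), for 0.3 s.
At the end, for the whole second after the job is handed in: Fingers hold the cassette upright (0.2 rad) and still, both catches in 4.5 mm or more, underside 88 mm or more above the bench (54 mm above the dock's edge), carried by nothing else; the bearing rests untouched on the dome, centred within 12 mm, tilted under 0.25 rad (horizontal distance between bearing and dome_top below 0.012 m and angle between bearing's own z axis and vertical below 0.25 rad and contact force between bearing and dome_rest above 0.1 N and contact force between bearing and the fingers below 0.05 N and linear speed of each of bearing, cassette below 0.03 m/s and z of cassette in the frame of dock above 0.088 m and angle between cassette's own z axis and vertical below 0.2 rad and value of joint each of catch_left, catch_right above 0.0045 m and contact force between cassette and the fingers above 3 N and contact force between cassette and dock below 0.05 N and contact force between cassette and dome_rest below 0.05 N and contact force between cassette and bottle below 0.05 N and contact force between cassette and bar_bundle below 0.05 N and contact force between cassette and spare_bearing below 0.05 N); the arm keeps its last pose, push and grip.
It fails at once if the bearing falls off (its underside sinks below 45 mm above the bench) (height (world z) of bearing below 0.045 m).
It fails at once if the spare bearing is moved by more than 25 mm (distance of spare_bearing from where it was at the start of the episode above 0.025 m).
It fails at once if the bar bundle is moved by more than 25 mm (distance of bar_bundle from where it was at the start of the episode above 0.025 m).
It fails at once if the bottle is moved by more than 25 mm (distance of bottle from where it was at the start of the episode above 0.025 m).
It also fails if it takes over 51 s, if anything falls off the work surface, if the arm or the gripper's body presses on something with over 40 N, if the wrist force passes 120 N, or if a joint passes its speed limit or range.

## Working session

There is one attempt and no reset: what is moved stays moved. The work goes in short steps, Python scripts to look and compute and a shell command to move; the robot and the scene stay as the last step left them, time stands still between calls to the robot, and variables do not carry over. Pictures are saved under pics/ and viewed, about 8 in all and at most 12, crops included, and the job is handed in when it is done.

```bash
mkdir -p pics; ls; cat > h.py <<'E'
from rig import arm
import numpy as np, cv2
def shot(cam,fn=None):
    s=arm.read_state(); im=arm.camera(cam)
    if fn: cv2.imwrite('pics/'+fn,im[:,:,::-1])
    return s,im
def cam(name,s=None):
    c=arm.calibration(name); K=np.array(c['intrinsics'])
    if 'tool_from_camera' in c:
        T=np.array(c['tool_from_camera']); R=np.array(s['eef_rot']); p=np.array(s['tcp_pos'])
        return K,R@T[:3,:3],R@T[:3,3]+p,c
    return K,np.array(c['attitude']),np.array(c['position']),c
def ray(name,uv,s=None):
    K,R,p,c=cam(name,s); d=np.linalg.solve(K,[uv[0],uv[1],1.]); d=R@(d*[1,-1,-1]); return p,d/np.linalg.norm(d)
def atz(name,uv,z,s=None):
    p,d=ray(name,uv,s); return p+d*(z-p[2])/d[2]
def proj(name,X,s=None):
    K,R,p,c=cam(name,s); q=R.T@(np.array(X)-p)*[1,-1,-1]; q=K@q; return q[:2]/q[2]
def tri(rays):
    A=0;b=0
    for p,d in rays:
        M=np.eye(3)-np.outer(d,d);A=A+M;b=b+M@p
    return np.linalg.solve(A,b)
E
python3 - <<'E'
from h import *
s=arm.read_state(); print(s['t'],s['tcp_pos'],np.round(s['eef_rot'],3).tolist(),s['opening'],s['force'])
ims=[]
for c in ['scene','side','wrist']:
    s,im=shot(c,c+'0.png'); print(c,{k:np.round(v,3).tolist() if not isinstance(v,str) else v for k,v in arm.calibration(c).items()})
    for n in ['cassette','bearing','dome_rest','dock','bottle','bar_bundle']:
        print(' ',n,[(np.round(d['uv']).tolist(),round(d['conf'],2)) for d in arm.find_in(n,c)])
    ims.append(im)
cv2.imwrite('pics/two.png',cv2.resize(np.vstack(ims[:2]),None,fx=.94,fy=.75)[:,:,::-1])
E
```

```text
pics
0.0 [ 0.21097142 -0.5347044   0.40386459] [[0.93, 0.367, -0.001], [0.367, -0.93, 0.002], [0.0, -0.002, -1.0]] 0.085533341324485 [ 0.78362305 -0.24458275  0.31712354]
scene {'intrinsics': [[501.41, 0.0, 326.465], [0.0, 501.41, 190.045], [0.0, 0.0, 1.0]], 'position': [-0.515, -0.606, 0.691], 'attitude': [[0.483, 0.389, -0.784], [-0.875, 0.225, -0.428], [0.01, 0.893, 0.45]]}
  cassette [([352.0, 219.0], 0.8), ([385.0, 257.0], 0.72), ([327.0, 205.0], 0.64)]
  bearing [([355.0, 222.0], 0.74), ([356.0, 205.0], 0.56), ([406.0, 250.0], 0.46)]
  dome_rest [([260.0, 204.0], 0.93)]
  dock [([353.0, 239.0], 0.76)]
  bottle [([292.0, 164.0], 0.62), ([258.0, 209.0], 0.6)]
  bar_bundle [([299.0, 229.0], 0.77)]
side {'intrinsics': [[505.54, 0.0, 316.021], [0.0, 505.54, 203.923], [0.0, 0.0, 1.0]], 'position': [0.09, -0.935, 0.486], 'attitude': [[0.891, 0.146, -0.43], [-0.453, 0.335, -0.826], [0.023, 0.931, 0.364]]}
  cassette [([292.0, 296.0], 0.94), ([320.0, 214.0], 0.71), ([312.0, 228.0], 0.21)]
  bearing [([345.0, 302.0], 0.94), ([307.0, 227.0], 0.51)]
  dome_rest [([255.0, 226.0], 0.44)]
  dock [([319.0, 270.0], 0.56)]
  bottle [([328.0, 183.0], 0.57)]
  bar_bundle []
wrist {'intrinsics': [[339.827, 0.0, 325.583], [0.0, 339.827, 199.82], [0.0, 0.0, 1.0]], 'tool_from_camera': [[-0.001, 0.954, 0.298, 0.075], [1.0, 0.001, 0.0, -0.0], [0.0, 0.298, -0.954, 0.031], [0.0, 0.0, 0.0, 1.0]]}
  cassette []
  bearing []
  dome_rest []
  dock []
  bottle []
  bar_bundle []
```

```bash
python3 - <<'E'
import cv2,numpy as np
a=cv2.imread('pics/scene0.png')[100:320,190:480];b=cv2.imread('pics/side0.png')[130:350,190:480]
cv2.imwrite('pics/v1.png',np.vstack([cv2.resize(x,(791,300*2),interpolation=cv2.INTER_CUBIC) for x in (a,)]))
cv2.imwrite('pics/v2.png',cv2.resize(b,(791,600),interpolation=cv2.INTER_CUBIC))
E
```

```text
(no output)
```

View pics/v1.png

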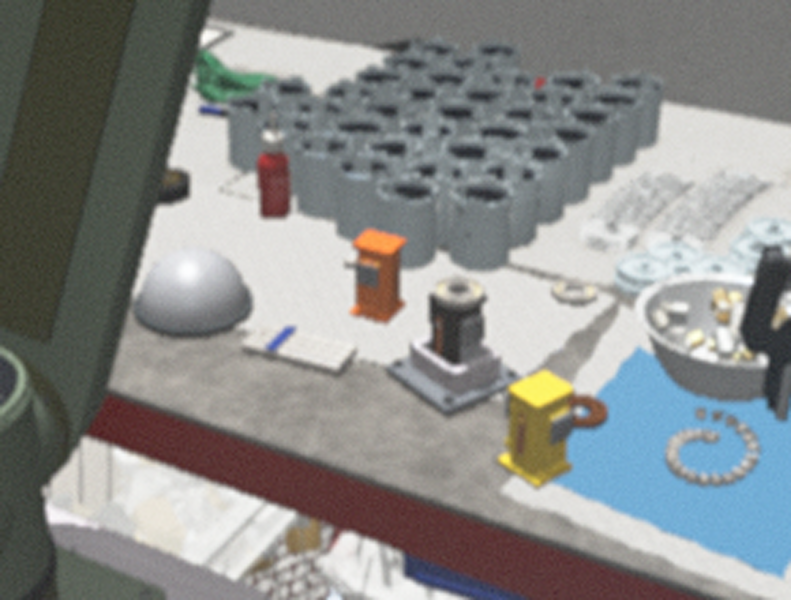

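View pics/v2.png

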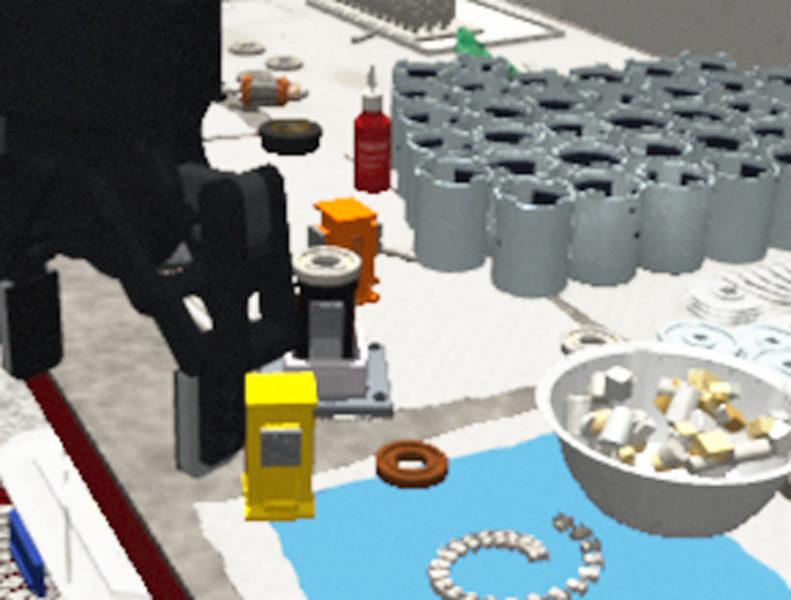

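```bash
python3 - <<'E'
from h import *
f=lambda u,v:(190+u/2.727,100+v/2.727)
g=lambda u,v:(190+u/2.727,130+v/2.727)
print('bearing',tri([ray('scene',f(458,290)),ray('side',g(328,260))]))
for q in [(458,290)]: print(atz('scene',f(*q),.099),atz('side',g(328,260),.099))
for q in [(388,368),(448,410),(520,375)]: print('dockcorner',atz('scene',f(*q),.008))
print('cass pad scene', atz('scene',f(470,330),.064),'side',atz('side',g(326,330),.064))
print('bottle',atz('scene',f(273,215),0),atz('side',g(372,190),0))
print('bundle',[atz('scene',f(*q),.01) for q in [(245,345),(345,368),(355,350),(265,325)]])
print('spare',atz('scene',f(575,292),.005))
print('orange',atz('scene',f(377,310),0),'yellow',atz('scene',f(540,475),0))
# dome: fit projected sphere silhouette extents
for q in [(135,300),(252,300)]: print('dome',atz('scene',f(*q),.03))
print('dometop', atz('scene',f(193,250),.063))
E
```

```text
bearing [ 0.48691456 -0.14942802  0.09568683]
[ 0.4785719  -0.15326974  0.099     ] [ 0.48546729 -0.15319346  0.099     ]
dockcorner [ 0.45921575 -0.09324663  0.008     ]
dockcorner [ 0.42335708 -0.17376346  0.008     ]
dockcorner [ 0.50991367 -0.20647917  0.008     ]
cass pad scene [ 0.47404053 -0.16904568  0.064     ] side [ 0.46791712 -0.18706807  0.064     ]
bottle [0.70202826 0.19083795 0.        ] [ 7.02761830e-01  1.82885066e-01 -5.55111512e-17]
bundle [array([0.42450333, 0.04506323, 0.01      ]), array([ 0.43623305, -0.05966216,  0.01      ]), array([ 0.46933787, -0.05170428,  0.01      ]), array([0.46651092, 0.04928974, 0.01      ])]
spare [ 0.6936465  -0.18980737  0.005     ]
orange [ 0.56409771 -0.02403748  0.        ] yellow [ 0.38428397 -0.27965807  0.        ]
dome [0.41500816 0.16870829 0.03      ]
dome [0.47293685 0.06821527 0.03      ]
dometop [0.48108416 0.14371628 0.063     ]
```

```bash
python3 -m pendant '[[[4.9,-3.2,0],[0,0,0],8.5],[[4.9,-3.2,0],[0,0,0],8.5],[[4.9,-3.2,0],[0,0,0],8.5],[[4.9,-3.2,0],[0,0,0],8.5],[[4.9,-3.2,0],[0,0,0],8.5]]'; python3 -m pendant '[[[4.9,-3.2,0],[0,0,0],8.5],[[4.9,-3.2,0],[0,0,0],8.5],[[4.9,-3.2,0],[0,0,0],8.5]]'; python3 -m pendant '[[[0,0,0],[0,0,0.155],8.5],[[0,0,0],[0,0,0.155],8.5],[[0,0,0],[0,0,0.155],8.5],[[0,0,0],[0,0,0.155],8.5],[[0,0,0],[0,0,0.155],8.5]]'; python3 -m pendant '[[[0,0,0],[0,0,0],8.5]]'
cat > look.py <<'E'
from h import *
import sys
s,im=shot('wrist',sys.argv[1]+'.png')
print(s['t'],np.round(s['tcp_pos'],4),np.round(s['eef_rot'],3).tolist(),np.round(s['joint_positions'],2),s['force'].round(1) if hasattr(s['force'],'round') else s['force'])
for n,z in [('bearing',.0945),('dome_rest',.04),('dock',.02),('cassette',.08)]:
    print(n,[(np.round(d['uv']).tolist(),round(d['conf'],2),atz('wrist',d['uv'],z,s).round(4).tolist()) for d in arm.find_in(n,'wrist')])
E
python3 look.py w1
```

```text
t: 1.68
tcp_pos: [0.3835, -0.2934, 0.4044]
eef_rot: [[0.933, 0.359, 0.002], [0.359, -0.933, -0.003], [0.001, 0.003, -1.0]]
force: [0.9, -0.1, 0.5]
opening: 0.0854
t: 2.05
tcp_pos: [0.4888, -0.1459, 0.4052]
eef_rot: [[0.933, 0.359, 0.005], [0.359, -0.933, -0.004], [0.003, 0.006, -1.0]]
force: [1.1, -0.0, -0.3]
opening: 0.0848
t: 2.68
tcp_pos: [0.4915, -0.1409, 0.4052]
eef_rot: [[0.911, -0.411, 0.006], [-0.411, -0.911, -0.004], [0.007, 0.001, -1.0]]
force: [-0.1, -0.1, -1.0]
opening: 0.0849
t: 2.8
tcp_pos: [0.4915, -0.1408, 0.4053]
eef_rot: [[0.912, -0.41, 0.006], [-0.41, -0.912, -0.004], [0.007, 0.001, -1.0]]
force: [-0.1, -1.2, 0.6]
opening: 0.0851
2.8 [ 0.4915 -0.1408  0.4053] [[0.912, -0.41, 0.006], [-0.41, -0.912, -0.004], [0.007, 0.001, -1.0]] [-0.3   0.22  1.71 -0.    1.21  1.69] [-0.1 -1.2  0.6]
bearing [([330.0, 185.0], 0.97, [0.4923, -0.147, 0.0945]), ([450.0, 127.0], 0.68, [0.4963, -0.2553, 0.0945])]
dome_rest [([114.0, 279.0], 0.83, [0.4791, 0.1208, 0.04])]
dock [([328.0, 151.0], 0.87, [0.5087, -0.1532, 0.02])]
cassette [([333.0, 167.0], 0.97, [0.5029, -0.154, 0.08]), ([185.0, 158.0], 0.81, [0.5627, -0.0395, 0.08])]
```

View pics/w1.png

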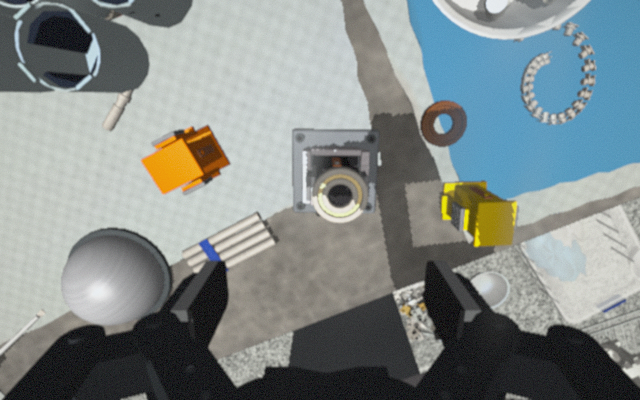

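```bash
python3 - <<'E'
from h import *
s=arm.read_state(); im=cv2.imread('pics/w1.png')
for q in [(293,131),(378,130),(376,212),(294,211)]: print('dock',atz('wrist',q,.01,s).round(4))
for q in [(339,194)]: print('bearing top',atz('wrist',q,.099,s).round(4))
x,y=0.49,.12
dome=lambda c:[np.array([c[0],c[1],.008])]
t=np.linspace(0,2*np.pi,60)
def sil(c):  # sphere silhouette
    K,R,p,_=cam('wrist',s); v=p-np.array([c[0],c[1],.008]); D=np.linalg.norm(v); n=v/D; r=.055
    a=np.cross(n,[0,0,1.]);a/=np.linalg.norm(a);b=np.cross(n,a); cc=np.array([c[0],c[1],.008])+n*r*r/D; rr=r*np.sqrt(1-(r/D)**2)
    return cc+rr*(np.outer(np.cos(t),a)+np.outer(np.sin(t),b))
from scipy.optimize import least_squares
g=cv2.GaussianBlur(cv2.cvtColor(im,cv2.COLOR_BGR2GRAY),(5,5),0).astype(float)
# fit: pixel extents seen: left 62, top 229, bottom 325
def res(c):
    P=np.array([proj('wrist',X,s) for X in sil(c)]); return [P[:,0].min()-61.5,P[:,1].min()-229,P[:,1].max()-325]
r=least_squares(res,[.48,.12]); print('dome',r.x,r.fun)
out=cv2.resize(im,None,fx=2,fy=2,interpolation=cv2.INTER_CUBIC)
for X in sil(r.x): u=proj('wrist',X,s)*2+.5; cv2.circle(out,tuple(int(k) for k in u),1,(0,0,255),-1)
b=atz('wrist',(339,194),.099,s)
for k in t:
    u=proj('wrist',b+.024*np.array([np.cos(k),np.sin(k),0]),s)*2+.5; cv2.circle(out,tuple(int(k) for k in u),1,(0,0,255),-1)
cv2.imwrite('pics/w1o.png',out[220:680,100:800])
E
```

```text
dock [ 0.5419 -0.1271  0.01  ]
dock [ 0.5059 -0.2095  0.01  ]
dock [ 0.4217 -0.1735  0.01  ]
dock [ 0.461  -0.0892  0.01  ]
bearing top [ 0.4832 -0.1508  0.099 ]
dome [0.47312961 0.14047498] [ 0.00621752  1.0556726  -1.07604348]
```

View pics/w1o.png

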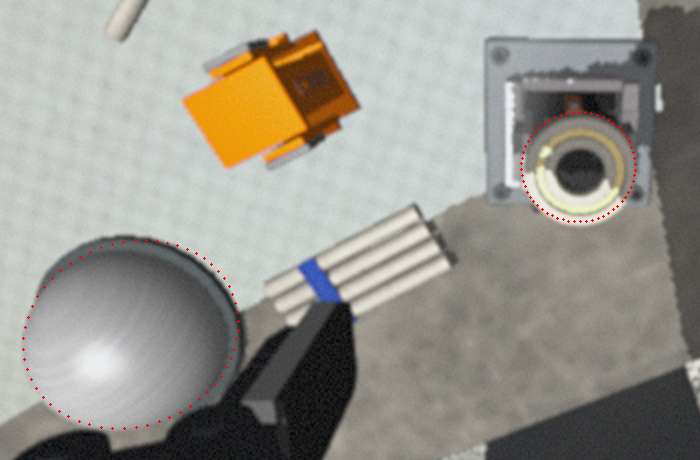

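```bash
python3 -m pendant '[[[-0.2,0.6,3],[0.001,-0.007,0],8.5],[[-0.2,0.7,3],[0,0,0],8.5],[[0,0,3],[0,0,0],8.5],[[0,0,1.5],[0,0,0],8.5],[[0,0,0],[0,0,0],8.5]]'
python3 - <<'E'
from h import *
s,im=shot('wrist','w2.png'); R=np.array(s['eef_rot']);p=np.array(s['tcp_pos'])
print(s['t'],p,R.round(3).tolist())
out=cv2.imread('pics/w2.png'); t=np.linspace(0,6.28,60)
for z,c in [(.155,(0,255,0)),(.16,(255,0,0)),(.173,(0,0,255))]:
  for y in (-.0427,.0427):
    for x in (-.011,.011):
        u=proj('wrist',p+R@[x,y,z],s); cv2.circle(out,tuple(int(round(k)) for k in u),2,c,-1)
for k in t:
    u=proj('wrist',np.array([.4827,-.151,.099])+.024*np.array([np.cos(k),np.sin(k),0]),s); cv2.circle(out,tuple(int(round(k)) for k in u),0,(0,0,255),-1)
cv2.imwrite('pics/w2o.png',out)
E
```

```text
t: 3.68
tcp_pos: [0.483, -0.1518, 0.2983]
eef_rot: [[0.914, -0.406, 0.003], [-0.406, -0.914, -0.001], [0.003, -0.001, -1.0]]
force: [-0.6, 0.6, -0.1]
opening: 0.0848
3.675 [ 0.48298024 -0.15182432  0.29826534] [[0.914, -0.406, 0.003], [-0.406, -0.914, -0.001], [0.003, -0.001, -1.0]]
```

View pics/w2o.png

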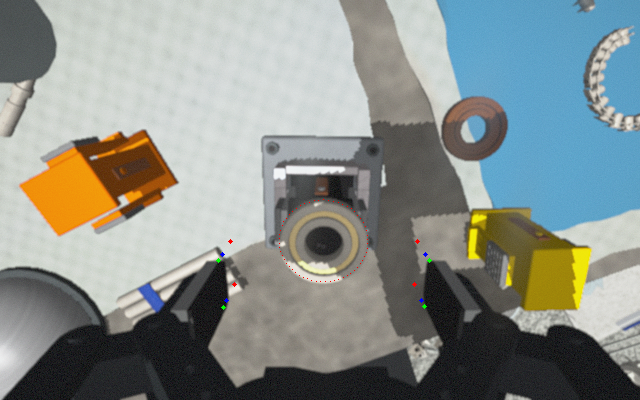

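```bash
python3 -m pendant '[[[0,0,2.2],[0,0,0],8.5],[[0,0,2],[0,0,0],8.5],[[0,0,0.1],[0,0,0],8.5],[[0,0,0],[0,0,0],6],[[0,0,0],[0,0,0],6]]'; python3 -m pendant '[[[0,0,0],[0,0,0],4],[[0,0,0],[0,0,0],4],[[0,0,0],[0,0,0],4],[[0,0,0],[0,0,0],4]]'
python3 - <<'E'
from h import *
s,im=shot('wrist','w3.png')
a=im[120:400,160:500]
s2,b=shot('side','s3.png'); b=b[180:290,240:380]
cv2.imwrite('pics/v5.png',np.hstack([cv2.resize(a,(400,330)),cv2.resize(b,(400,330),interpolation=cv2.INTER_CUBIC)])[:,:,::-1])
print(s['tcp_pos'],s['opening'],s['force'])
E
```

```text
t: 4.35
tcp_pos: [0.4859, -0.1527, 0.2607]
eef_rot: [[0.914, -0.405, 0.015], [-0.405, -0.914, -0.005], [0.016, -0.002, -1.0]]
force: [-0.2, 0.1, -0.4]
opening: 0.0599
t: 4.85
tcp_pos: [0.4862, -0.1527, 0.2625]
eef_rot: [[0.914, -0.405, 0.018], [-0.405, -0.914, -0.006], [0.019, -0.002, -1.0]]
force: [0.5, -0.5, -0.6]
opening: 0.0447
[ 0.48620138 -0.15273789  0.26249525] 0.04473835997447392 [ 0.49967949 -0.48488258 -0.62944874]
```

View pics/v5.png

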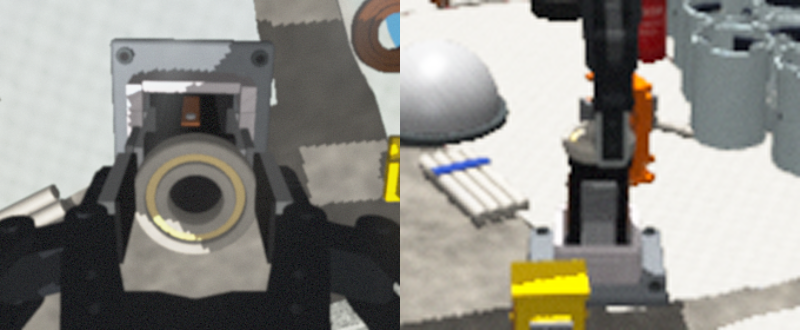

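```bash
python3 -m pendant '[[[0,0,0],[0,0,0],4]]'
python3 - <<'E'
from h import *
s,im=shot('wrist','w4.png')
a=im[180:360,220:430]
s2,b=shot('side','s4.png'); b=b[195:265,270:350]
s3,c=shot('scene','c4.png'); c=c[180:250,320:400]
cv2.imwrite('pics/v6.png',np.hstack([cv2.resize(k,(w,350),interpolation=cv2.INTER_CUBIC) for k,w in((a,0) or (a,340),(b,230),(c,230)) ] if 0 else [cv2.resize(a,(0,0),fx=350/180*.8,fy=350/180*.8) if 0 else cv2.resize(b,(400,350),interpolation=cv2.INTER_CUBIC),cv2.resize(c,(400,350),interpolation=cv2.INTER_CUBIC)])[:,:,::-1])
print(s['tcp_pos'],s['opening'],s['force'])
E
```

```text
t: 5.08
tcp_pos: [0.4862, -0.1528, 0.2623]
eef_rot: [[0.914, -0.405, 0.018], [-0.405, -0.914, -0.006], [0.019, -0.002, -1.0]]
force: [0.4, -0.4, -1.7]
opening: 0.0449
[ 0.48618215 -0.15275449  0.26233836] 0.04486083968524655 [ 0.35707631 -0.3773704  -1.74379414]
```

View pics/v6.png

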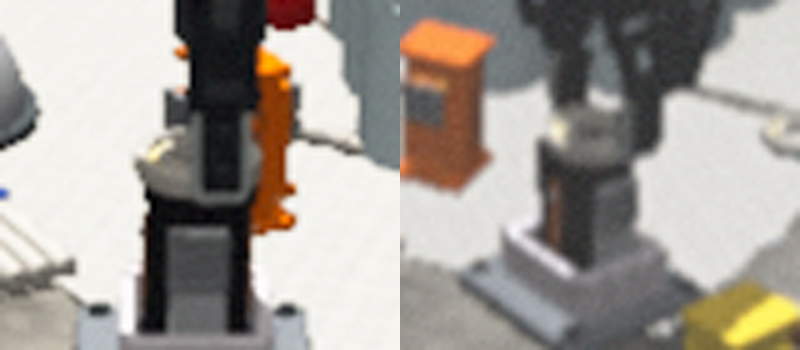

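```bash
python3 -m pendant '[[[0,0,0],[0,0,0],6.5],[[0,0,0],[0,0,0],6.5],[[-0.4,0,0.8],[-0.002,-0.019,0],6.5]]';python3 -m pendant '[[[0,0,0],[0,0,0],6.5],[[0,0,0],[0,0,0],6.5]]'
```

```text
t: 5.6
tcp_pos: [0.4829, -0.1513, 0.2546]
eef_rot: [[0.914, -0.405, 0.001], [-0.405, -0.914, -0.0], [0.001, -0.0, -1.0]]
force: [0.8, -0.1, 0.3]
opening: 0.0654
t: 5.85
tcp_pos: [0.4824, -0.151, 0.2537]
eef_rot: [[0.914, -0.405, -0.002], [-0.405, -0.914, 0.001], [-0.002, 0.0, -1.0]]
force: [0.1, 0.4, -0.3]
opening: 0.0651
```

```bash
python3 -m pendant '[[[0,0,0],[0,0,0],4],[[0,0,0],[0,0,0],4],[[0,0,0],[0,0,0],4],[[0,0,0],[0,0,0],4],[[0,0,0],[0,0,0],4]]'
python3 - <<'E'
from h import *
s,im=shot('wrist','w5.png')
s2,b=shot('side','s5.png'); b=b[195:265,270:350]
cv2.imwrite('pics/v7.png',np.hstack([cv2.resize(im[170:345,225:425],(400,350)),cv2.resize(b,(400,350),interpolation=cv2.INTER_CUBIC)])[:,:,::-1])
E
```

```text
t: 6.48
tcp_pos: [0.4827, -0.1511, 0.2543]
eef_rot: [[0.914, -0.405, -0.0], [-0.405, -0.914, 0.0], [-0.0, -0.0, -1.0]]
force: [0.1, 0.4, 1.4]
opening: 0.045
```

View pics/v7.png

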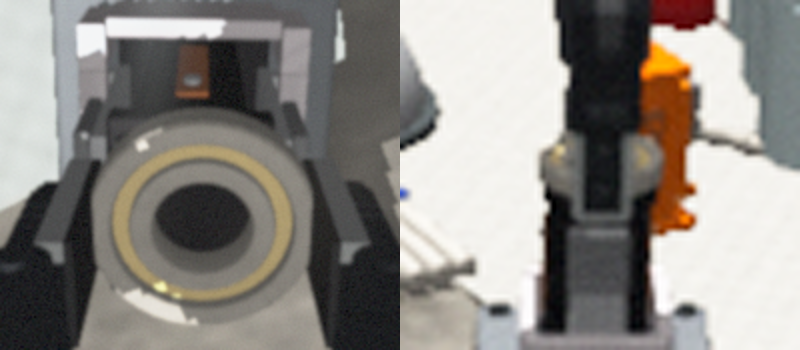

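```bash
python3 -m pendant '[[[0,0,-1.5],[0,0,0],4],[[0,0,-2],[0,0,0],4],[[0,0,-2],[0,0,0],4],[[0,0,-2],[0,0,0],4],[[0,0,-1],[0,0,0],4]]'; python3 -m pendant '[[[-1,-2,0],[0,0,0],4],[[-2,-4.5,0],[0,0,0],4],[[-2,-4.5,0],[0,0,0],4],[[-1.2,-3,0],[0,0,0],4],[[0,0,0],[0,0,0],4]]'; python3 -m pendant '[[[0,0,0],[0,0,0],4]]'
python3 look.py w6
python3 - <<'E'
import cv2
im=cv2.imread('pics/w6.png'); cv2.imwrite('pics/w6z.png',cv2.resize(im,(800,500)))
E
```

```text
t: 7.2
tcp_pos: [0.4825, -0.1511, 0.3441]
eef_rot: [[0.914, -0.405, -0.001], [-0.405, -0.914, 0.0], [-0.001, 0.0, -1.0]]
force: [0.0, -0.3, -0.4]
opening: 0.0453
t: 7.82
tcp_pos: [0.4824, 0.0055, 0.3462]
eef_rot: [[0.914, -0.407, 0.002], [-0.407, -0.914, -0.001], [0.003, -0.0, -1.0]]
force: [-0.7, -0.2, -1.8]
opening: 0.045
t: 7.95
tcp_pos: [0.4823, 0.0052, 0.3463]
eef_rot: [[0.914, -0.406, 0.002], [-0.406, -0.914, -0.001], [0.003, 0.0, -1.0]]
force: [-0.5, 0.2, -0.5]
opening: 0.0452
7.95 [0.4823 0.0052 0.3463] [[0.914, -0.406, 0.002], [-0.406, -0.914, -0.001], [0.003, 0.0, -1.0]] [-0.01  0.22  1.86 -0.    1.06  1.98] [-0.5  0.2 -0.5]
bearing [([618.0, 44.0], 0.87, [0.506, -0.1975, 0.0945])]
dome_rest [([196.0, 239.0], 0.92, [0.486, 0.1274, 0.04])]
dock [([467.0, 96.0], 0.67, [0.502, -0.1335, 0.02])]
cassette [([522.0, 110.0], 0.9, [0.4886, -0.1425, 0.08]), ([627.0, 150.0], 0.83, [0.4321, -0.2027, 0.08])]
```

View pics/w6.png

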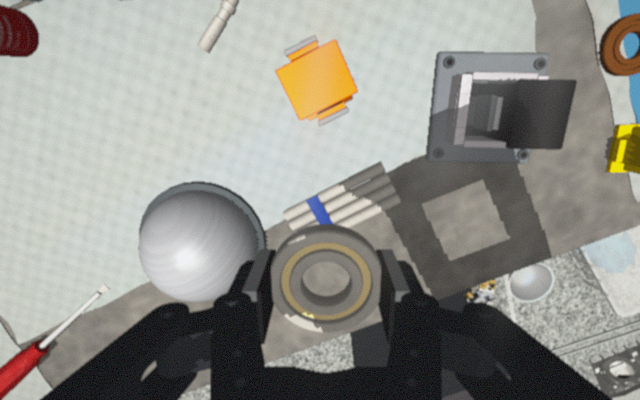

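```bash
cat > dome.py <<'E'
from h import *
from scipy.optimize import minimize
def sil(c,s,t,r=.055):
    p=cam('wrist',s)[2]; C=np.array([c[0],c[1],.008]); v=p-C; D=np.linalg.norm(v); n=v/D
    a=np.cross(n,[0,0,1.]);a/=np.linalg.norm(a);b=np.cross(n,a)
    return C+n*r*r/D+r*np.sqrt(1-(r/D)**2)*(np.outer(np.cos(t),a)+np.outer(np.sin(t),b))
def fit(im,s,c0,boxes):
    g=cv2.GaussianBlur(im,(5,5),0).astype(np.float32)
    G=sum(np.hypot(cv2.Sobel(g[:,:,k],-1,1,0),cv2.Sobel(g[:,:,k],-1,0,1)) for k in range(3)); G=np.minimum(G,250)
    t=np.linspace(0,2*np.pi,180)
    def curves(c):
        S=np.array([proj('wrist',X,s) for X in sil(c,s,t)])
        F=np.array([proj('wrist',np.array([c[0]+.062*np.cos(k),c[1]+.062*np.sin(k),.008]),s) for k in t])
        cen=S.mean(0); return S,F,cen
    def cost(c):
        S,F,cen=curves(c); v=0
        rs=np.linalg.norm(F-cen,axis=1); 
        for P in (S,F):
            x,y=P.T; ok=(x>0)&(x<639)&(y>0)&(y<boxes)
            if P is F:  # visible part only: outside the sphere silhouette by >2px
                d=cv2.convexHull(S.astype(np.float32)); ok&=np.array([cv2.pointPolygonTest(d,(float(a),float(b)),True)<-2 for a,b in P])
            if ok.any(): v+=cv2.remap(G,x[ok].astype(np.float32),y[ok].astype(np.float32),1).sum()
        return -v
    xs=np.arange(-.02,.0201,.002); best=min(((cost((c0[0]+i,c0[1]+j)),c0[0]+i,c0[1]+j) for i in xs for j in xs)); 
    r=minimize(cost,best[1:],method='Nelder-Mead',options=dict(initial_simplex=[[best[1],best[2]],[best[1]+.002,best[2]],[best[1],best[2]+.002]]))
    return r.x,r.fun,curves(r.x)
E
python3 - <<'E'
from dome import *
s=arm.read_state(); im=cv2.imread('pics/w6.png')
x,f,(S,F,cen)=fit(im,s,(.477,.141),300); print(x,f)
out=cv2.resize(im,None,fx=2,fy=2,interpolation=cv2.INTER_CUBIC)
for P,c in((S,(0,0,255)),(F,(0,255,0))):
    for u in P: cv2.circle(out,tuple(int(k*2) for k in u),0,c,-1)
cv2.imwrite('pics/w6o.png',out[320:660,220:800])
E
```

```text
Traceback (most recent call last):
  File "dome.py", line 24, in fit
    xs=np.arange(-.02,.0201,.002); best=min(((cost((c0[0]+i,c0[1]+j)),c0[0]+i,c0[1]+j) for i in xs for j in xs));
                                        ~~~^^^^^^^^^^^^^^^^^^^^^^^^^^^^^^^^^^^^^^^^^^^^^^^^^^^^^^^^^^^^^^^^^^^^^
  File "dome.py", line 24, in <genexpr>
    xs=np.arange(-.02,.0201,.002); best=min(((cost((c0[0]+i,c0[1]+j)),c0[0]+i,c0[1]+j) for i in xs for j in xs));
                                              ~~~~^^^^^^^^^^^^^^^^^^^
  File "dome.py", line 16, in cost
    S,F,cen=curves(c); v=0
            ~~~~~~^^^
  File "dome.py", line 12, in curves
    S=np.array([proj('wrist',X,s) for X in sil(c,s,t)])
                ~~~~^^^^^^^^^^^^^
  File "h.py", line 18, in proj
    K,R,p,c=cam(name,s); q=R.T@(np.array(X)-p)*[1,-1,-1]; q=K@q; return q[:2]/q[2]
            ~~~^^^^^^^^
  File "h.py", line 8, in cam
    c=arm.calibration(name); K=np.array(c['intrinsics'])
ValueError: time passes only in moves, steps and waits
```

```bash
sed -i "s/^def cam(name,s=None):/import functools\ncal=functools.lru_cache(None)(lambda n:arm.calibration(n))\ndef cam(name,s=None):/; s/c=arm.calibration(name); K/c=cal(name); K/" h.py
python3 - <<'E'
from dome import *
s=arm.read_state(); im=cv2.imread('pics/w6.png')
for c0 in [(.477,.141),(.48,.135)]:
    x,f,(S,F,cen)=fit(im,s,c0,300); print(x,f,S.min(0),S.max(0),F.min(0),F.max(0))
E
```

```text
[0.4739889  0.14068075] -51984.109375 [138.54574643 185.93667811] [259.12890421 299.99189901] [138.50553152 180.64691007] [265.25919361 296.58626929]
[0.47399257 0.14070604] -52002.5625 [138.51983936 185.94353737] [259.10511519 299.99834079] [138.48152627 180.65419223] [265.23468222 296.59211506]
```

```bash
python3 - <<'E'
from h import *
s=arm.read_state();p=np.array(s['tcp_pos']);R=np.array(s['eef_rot'])
b=atz('wrist',(326.5,279),p[2]-.1553,s); print('bearing in tool',R.T@(b-p))
d=np.array([.474,.1407,p[2]])-b; print(R.T@d, p)
E
```

```text
bearing in tool [0.00202572 0.00126292 0.15530575]
[-0.06520846 -0.12197567 -0.15547434] [0.48244041 0.00471318 0.34616874]
```

```bash
python3 -m pendant '[[[-1,-2,0],[0,0,0],4],[[-2.2,-4,0],[0,0,0],4],[[-2,-3.7,0],[0,0,0],4],[[-1,-2,0],[0,0,0],4],[[0,0,0],[0,0,0],4]]'; python3 -m pendant '[[[0,0,0],[0,0,0],4]]'
python3 - <<'E'
from dome import *
s,im=shot('wrist','w7.png'); im=cv2.imread('pics/w7.png');p=np.array(s['tcp_pos']);R=np.array(s['eef_rot'])
print(p,R.round(4).tolist(), s['joint_positions'])
x,f,(S,F,cen)=fit(im,s,(.474,.1407),225); print(x,f,S.min(0),S.max(0),F.min(0),F.max(0))
b=p+R@[.0015,.001,.1553]; print('move',R.T@(np.array([.474,.1407,b[2]])-b), R.T@(np.array([x[0],x[1],b[2]])-b))
E
```

```text
t: 8.82
tcp_pos: [0.4748, 0.1371, 0.3459]
eef_rot: [[0.91, -0.415, 0.003], [-0.415, -0.91, -0.002], [0.004, 0.0, -1.0]]
force: [0.9, -0.7, -0.2]
opening: 0.0449
t: 8.95
tcp_pos: [0.4749, 0.1364, 0.3458]
eef_rot: [[0.91, -0.415, 0.003], [-0.415, -0.91, -0.002], [0.004, 0.001, -1.0]]
force: [-0.3, -1.0, -0.4]
opening: 0.045
[0.47486774 0.13640107 0.3458072 ] [[0.9099, -0.4149, 0.0028], [-0.4149, -0.9099, -0.0024], [0.0036, 0.001, -1.0]] [ 0.25731157  0.24091473  1.83630131 -0.00343435  1.06224225  2.25762964]
[0.4726492  0.14219181] -50687.515625 [259.63005038 124.03302695] [379.32409026 243.8308891 ] [253.08966981 116.10737731] [386.16666368 245.25494154]
move [-4.62493395e-03 -4.70208518e-03 -2.09952417e-05] [-6.47294121e-03 -5.49894747e-03 -2.83343299e-05]
```

```bash
python3 -m pendant '[[[-0.5,-0.5,1],[0.001,-0.004,0],4],[[0,0,2.5],[0,0,0],4],[[0,0,2.5],[0,0,0],4],[[0,0,2.5],[0,0,0],4],[[0,0,0.8],[0,0,0],4]]'; python3 -m pendant '[[[0,0,0],[0,0,0],4],[[0,0,0],[0,0,0],4]]'
python3 - <<'E'
from dome import *
s,im=shot('wrist','w8.png'); im=cv2.imread('pics/w8.png');p=np.array(s['tcp_pos']);R=np.array(s['eef_rot'])
print(p,R.round(4).tolist())
x,f,(S,F,cen)=fit(im,s,(.474,.1407),200); print(x,f,S.min(0),S.max(0),F.min(0),F.max(0))
b=p+R@[.0015,.001,.1553]; print('move',R.T@(np.array([.474,.1407,b[2]])-b), R.T@(np.array([x[0],x[1],b[2]])-b))
cv2.imwrite('pics/v10.png',np.hstack([im[80:400,200:500],cv2.resize(shot('side')[1][160:260,180:290,::-1],(352,320),interpolation=cv2.INTER_CUBIC)]))
E
```

```text
t: 9.62
tcp_pos: [0.4721, 0.1408, 0.249]
eef_rot: [[0.907, -0.421, -0.0], [-0.421, -0.907, 0.001], [-0.001, -0.001, -1.0]]
force: [0.5, 0.6, 0.4]
opening: 0.045
t: 9.88
tcp_pos: [0.4723, 0.1406, 0.2492]
eef_rot: [[0.907, -0.421, -0.0], [-0.421, -0.907, 0.001], [-0.001, -0.001, -1.0]]
force: [0.3, 0.5, 0.4]
opening: 0.0451
[0.472294   0.14058725 0.24917858] [[0.9069, -0.4213, -0.0005], [-0.4213, -0.9069, 0.0011], [-0.0009, -0.0008, -1.0]]
[0.47232248 0.14248085] -31807.07421875 [235.36745513 129.01131143] [407.97374964 301.78369362] [227.28963463 117.66962485] [416.52835084 296.39531754]
move [ 1.42996788e-04 -1.69681813e-03  1.22455910e-06] [-2.12863876e-03 -2.60519705e-03  4.04645785e-06]
```

View pics/v10.png

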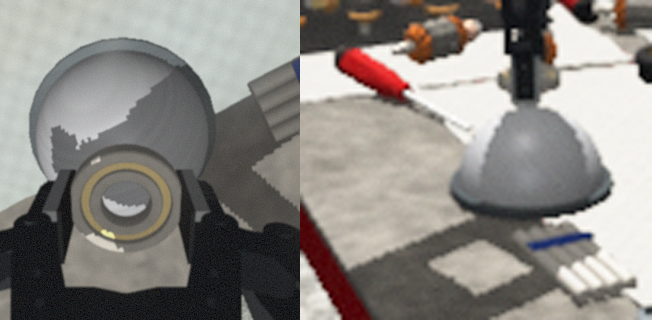

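```bash
python3 -m pendant '[[[-0.1,-0.2,0.7],[0,0,0],4],[[0,0,0.7],[0,0,0],4],[[0,0,0.4],[0,0,0],4],[[0,0,0],[0,0,0],4],[[0,0,0],[0,0,0],4]]'; python3 -m pendant '[[[0,0,0.1],[0,0,0],4],[[0,0,0],[0,0,0],4]]'
```

```text
t: 10.6
tcp_pos: [0.4725, 0.1432, 0.2309]
eef_rot: [[0.907, -0.421, 0.002], [-0.421, -0.907, 0.002], [0.001, -0.002, -1.0]]
force: [-0.0, 0.2, 0.1]
opening: 0.0451
t: 10.85
tcp_pos: [0.4725, 0.1432, 0.23]
eef_rot: [[0.907, -0.421, 0.002], [-0.421, -0.907, 0.002], [0.001, -0.003, -1.0]]
force: [-0.1, 0.3, -1.0]
opening: 0.0452
```

```bash
python3 -m pendant '[[[0,0,0.15],[0,0,0],4],[[0,0,0],[0,0,0],4]]'; python3 -m pendant '[[[0,0,0.1],[0,0,0],4],[[0,0,0],[0,0,0],4]]'; python3 -m pendant '[[[0,0,0.1],[0,0,0],4],[[0,0,0],[0,0,0],4]]'
```

```text
t: 11.1
tcp_pos: [0.4727, 0.1433, 0.2291]
eef_rot: [[0.907, -0.421, 0.003], [-0.421, -0.907, 0.002], [0.002, -0.003, -1.0]]
force: [-1.1, 0.5, 2.1]
opening: 0.0453
t: 11.35
tcp_pos: [0.4726, 0.1433, 0.2291]
eef_rot: [[0.907, -0.421, 0.003], [-0.421, -0.907, 0.002], [0.002, -0.003, -1.0]]
force: [-0.8, 0.0, 2.4]
opening: 0.0449
t: 11.6
tcp_pos: [0.4726, 0.1433, 0.2291]
eef_rot: [[0.907, -0.421, 0.004], [-0.421, -0.907, 0.002], [0.002, -0.004, -1.0]]
force: [-1.5, -0.6, 2.7]
opening: 0.0451
```

```bash
python3 -m pendant '[[[0,0,0],[0,0,0],5.2],[[0,0,0],[0,0,0],6.5],[[0,0,0],[0,0,0],7.5],[[0,0,0],[0,0,0],7.5],[[0,0,0],[0,0,0],7.5]]'
python3 - <<'E'
from h import *
s,im=shot('wrist','w9.png'); 
cv2.imwrite('pics/v11.png',np.hstack([im[80:400,180:480],cv2.resize(shot('side')[1][160:260,180:290],(352,320),interpolation=cv2.INTER_CUBIC)])[:,:,::-1])
E
```

```text
t: 12.22
tcp_pos: [0.4727, 0.1433, 0.2281]
eef_rot: [[0.907, -0.421, 0.003], [-0.421, -0.907, 0.002], [0.002, -0.003, -1.0]]
force: [-0.7, 0.5, -0.0]
opening: 0.0745
```

View pics/v11.png

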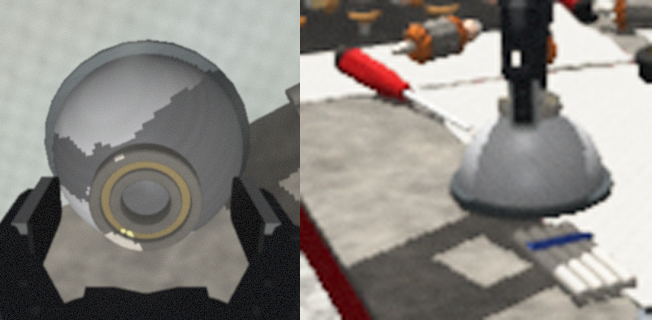

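```bash
python3 -m pendant '[[[0,0,-0.5],[0,0,0],7.5],[[0,0,-1.5],[0,0,0],8],[[0,0,-2.5],[0,0,0],8.5],[[0,0,-3.5],[0,0,0],8.5],[[0,0,-3.5],[0,0,0],8.5]]'; python3 -m pendant '[[[0,0,0],[0,0,0],8.5],[[0,0,0],[0,0,0],8.5]]'
python3 - <<'E'
from dome import *
s,im=shot('wrist','w10.png'); im=cv2.imread('pics/w10.png');p=np.array(s['tcp_pos']);R=np.array(s['eef_rot'])
print(p,R.round(4).tolist())
x,f,(S,F,cen)=fit(im,s,(.474,.1407),330); print('dome',x,f)
u=arm.find_in('bearing','wrist'); print([(d['uv'],d['conf'],atz('wrist',d['uv'],.068,s)) for d in u])
u0=proj('wrist',[.473,.142,.07],s).astype(int); print(u0); c=im[u0[1]-70:u0[1]+70,u0[0]-70:u0[0]+70]
g=cv2.GaussianBlur(cv2.cvtColor(c,cv2.COLOR_BGR2GRAY),(3,3),0)
h=cv2.HoughCircles(g,cv2.HOUGH_GRADIENT,1.2,60,param1=80,param2=12,minRadius=25,maxRadius=45)
if h is not None:
  for q in h[0][:3]: uv=q[:2]+u0-70; print(uv,q[2],atz('wrist',uv,.070,s))
E
```

```text
t: 12.95
tcp_pos: [0.4716, 0.1429, 0.345]
eef_rot: [[0.907, -0.421, -0.002], [-0.421, -0.907, 0.001], [-0.002, 0.001, -1.0]]
force: [0.5, 1.0, -0.3]
opening: 0.0852
t: 13.2
tcp_pos: [0.4718, 0.1429, 0.3476]
eef_rot: [[0.907, -0.421, 0.003], [-0.421, -0.907, 0.002], [0.002, -0.003, -1.0]]
force: [-0.2, 1.4, 0.5]
opening: 0.085
[0.47177433 0.14288078 0.34758956] [[0.907, -0.4211, 0.0032], [-0.4211, -0.907, 0.0021], [0.002, -0.0033, -1.0]]
dome [0.47298563 0.14218879] -64178.078125
[([320.9, 210.3], 0.64, array([0.46386945, 0.15059834, 0.068     ]))]
[325 196]
[324.         197.40000153] 29.8 [0.47286138 0.14373478 0.07      ]
[385.20001221 244.20000458] 27.16 [0.41733628 0.11611894 0.07      ]
```

```bash
python3 -m pendant '[[[1.5,3,0],[0,0,0],8.5],[[2.7,5.2,0],[0,0,0],8.5],[[2.7,5.2,0],[0,0,0],8.5],[[2.7,5.2,0],[0,0,0],8.5],[[2.7,5.2,0],[0,0,0],8.5]]'; python3 -m pendant '[[[1,2,0],[0,0,0],8.5],[[0,0,0],[0,0,0],8.5],[[0,0,0],[0,0,0],8.5]]'
python3 look.py w11
```

```text
t: 13.92
tcp_pos: [0.4839, -0.1287, 0.3413]
eef_rot: [[0.911, -0.413, -0.006], [-0.413, -0.911, 0.003], [-0.007, -0.001, -1.0]]
force: [0.1, 0.3, 0.3]
opening: 0.0851
t: 14.3
tcp_pos: [0.484, -0.1548, 0.3379]
eef_rot: [[0.908, -0.419, -0.012], [-0.419, -0.908, 0.005], [-0.013, 0.0, -1.0]]
force: [0.1, -0.0, -0.0]
opening: 0.0851
14.3 [ 0.484  -0.1548  0.3379] [[0.908, -0.419, -0.012], [-0.419, -0.908, 0.005], [-0.013, 0.0, -1.0]] [-0.33  0.27  1.81  0.    1.07  1.67] [ 0.1 -0.  -0. ]
bearing [([18.0, 346.0], 0.97, [0.4805, 0.1044, 0.0945]), ([463.0, 118.0], 0.55, [0.5013, -0.2558, 0.0945])]
dome_rest [([61.0, 296.0], 0.66, [0.4903, 0.1057, 0.04])]
dock [([320.0, 153.0], 0.61, [0.5064, -0.1611, 0.02])]
cassette [([500.0, 228.0], 0.93, [0.4128, -0.2608, 0.08]), ([128.0, 168.0], 0.83, [0.561, -0.0438, 0.08]), ([314.0, 198.0], 0.77, [0.4888, -0.1492, 0.08])]
```

View pics/w11.png

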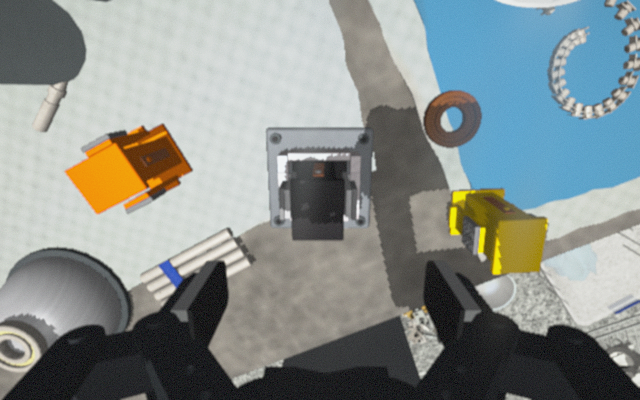

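```bash
python3 - <<'E'
from h import *
s=arm.read_state();p=np.array(s['tcp_pos']);R=np.array(s['eef_rot'])
q=[atz('wrist',u,.01,s) for u in [(267,129),(372,128),(370,228),(268,228)]]; print(np.mean(q,0))
for a,b in [(0,1),(1,2),(3,2),(0,3)]: d=q[b]-q[a]; print(np.degrees(np.arctan2(d[1],d[0])),np.linalg.norm(d))
e1,e2=[atz('wrist',u,.09,s) for u in [(293,240),(344,241)]]; d=e2-e1; print('edge yaw',np.degrees(np.arctan2(d[1],d[0])),np.linalg.norm(d)); c=(e1+e2)/2+.022*R[:,0]; print('cassette',c)
print('tool yaw',np.degrees(np.arctan2(R[1,1],R[0,1])))
print('z-turn fix',R.T@np.cross(R[:,2],[0,0,-1]))
c[:2]=(c[:2]*1+.0*np.mean(q,0)[:2]); c[2]=p[2]; print('shift',R.T@(c-p), R.T@(np.r_[np.mean(q,0)[:2],p[2]]-p))
E
```

```text
[ 0.48323104 -0.14862048  0.01      ]
-114.17483483289213 0.09037779946277548
156.54424811892994 0.09299366552264293
-114.71360213821347 0.09637822430133557
152.82306943020967 0.09220662790704329
edge yaw -115.94303999677031 0.035655782052722906
cassette [ 0.48276026 -0.14925674  0.08975225]
tool yaw -114.67882222202151
z-turn fix [0.00029195 0.01126122 0.        ]
shift [-3.53030624e-03 -4.01004634e-03  3.85872593e-05] [-3.36819866e-03 -4.78475777e-03  3.65354189e-05]
```

```bash
python3 -m pendant '[[[-0.35,-0.4,1],[0,0.011,0],8.5],[[0,0,2.5],[0,0,0],8.5],[[0,0,2.5],[0,0,0],8.5],[[0,0,1.5],[0,0,0],8.5],[[0,0,0],[0,0,0],8.5]]'; python3 -m pendant '[[[0,0,0],[0,0,0],8.5]]'
```

```text
t: 15.18
tcp_pos: [0.4835, -0.146, 0.2634]
eef_rot: [[0.911, -0.413, 0.004], [-0.413, -0.911, -0.001], [0.004, -0.001, -1.0]]
force: [0.1, 0.7, 1.0]
opening: 0.085
t: 15.3
tcp_pos: [0.4838, -0.1457, 0.264]
eef_rot: [[0.911, -0.412, 0.005], [-0.412, -0.911, -0.001], [0.005, -0.001, -1.0]]
force: [0.4, 0.4, -0.2]
opening: 0.0852
```

```bash
python3 -m pendant '[[[0.05,0.4,1],[0,-0.005,0],8.5],[[0,0,1.5],[0,0,0],8.5],[[0,0,1.5],[0,0,0],8.5],[[0,0,0.5],[0,0,0],8.5],[[0,0,0],[0,0,0],8.5]]'; python3 -m pendant '[[[0,0,0],[0,0,0],8.5]]'; python3 - <<'E'
from h import *
s,im=shot('wrist','w12.png')
E
```

```text
t: 15.92
tcp_pos: [0.4828, -0.15, 0.2171]
eef_rot: [[0.911, -0.412, 0.002], [-0.412, -0.911, 0.0], [0.002, -0.001, -1.0]]
force: [0.4, 0.5, -0.3]
opening: 0.0848
t: 16.05
tcp_pos: [0.483, -0.1501, 0.2173]
eef_rot: [[0.911, -0.412, 0.002], [-0.412, -0.911, -0.0], [0.002, -0.001, -1.0]]
force: [-0.5, 0.2, 0.1]
opening: 0.0851
```

```bash
python3 -m pendant '[[[0,0,0.2],[0,0,0],8.5],[[0,0,0],[0,0,0],6.2],[[0,0,0],[0,0,0],5.5],[[0,0,0],[0,0,0],5.5]]'; python3 -m pendant '[[[0,0,0],[0,0,0],3.5],[[0,0,0],[0,0,0],3.5],[[0,0,0],[0,0,0],3.5],[[0,0,0],[0,0,0],3.5],[[0,0,0],[0,0,0],3.5]]'; python3 -m pendant '[[[0,0,0],[0,0,0],3.5],[[0,0,0],[0,0,0],3.5]]'
```

```text
t: 16.6
tcp_pos: [0.4835, -0.1497, 0.2164]
eef_rot: [[0.911, -0.413, 0.005], [-0.413, -0.911, 0.0], [0.005, -0.003, -1.0]]
force: [0.2, 1.5, -0.0]
opening: 0.0549
t: 17.23
tcp_pos: [0.4837, -0.1495, 0.2186]
eef_rot: [[0.911, -0.413, 0.007], [-0.413, -0.911, 0.0], [0.006, -0.003, -1.0]]
force: [-0.8, 2.6, 3.9]
opening: 0.0381
t: 17.48
tcp_pos: [0.4837, -0.1495, 0.2186]
eef_rot: [[0.911, -0.413, 0.006], [-0.413, -0.911, 0.0], [0.006, -0.003, -1.0]]
force: [-0.2, 1.3, 3.7]
opening: 0.0384
```

```bash
python3 -m pendant '[[[0,0,-0.4],[0,0,0],3.5],[[0,0,-0.4],[0,0,0],3.5]]'; python3 -m pendant '[[[0,0,-0.5],[0,0,0],3.5],[[0,0,-0.5],[0,0,0],3.5]]'
```

```text
t: 17.73
tcp_pos: [0.4831, -0.1496, 0.2258]
eef_rot: [[0.911, -0.413, 0.004], [-0.413, -0.911, 0.001], [0.003, -0.002, -1.0]]
force: [0.3, 0.2, -2.4]
opening: 0.0383
t: 17.98
tcp_pos: [0.4829, -0.1497, 0.236]
eef_rot: [[0.911, -0.413, 0.003], [-0.413, -0.911, 0.001], [0.002, -0.002, -1.0]]
force: [0.1, -0.5, -2.7]
opening: 0.0381
```

Carrying its weight (about 2.4 N), with no snag. I'll keep lifting.

```bash
python3 -m pendant '[[[0,0,-1],[0,0,0],3.5],[[0,0,-1.5],[0,0,0],3.5],[[0,0,-2],[0,0,0],3.5],[[0,0,-2],[0,0,0],3.5],[[0,0,-1.5],[0,0,0],3.5]]'; python3 -m pendant '[[[0,0,-1],[0,0,0],3.5],[[0,0,-0.5],[0,0,0],3.5],[[0,0,0],[0,0,0],3.5],[[0,0,0],[0,0,0],3.5],[[0,0,0],[0,0,0],3.5]]'
python3 - <<'E'
from h import *
for c in ['scene','side','wrist']:
    s,im=shot(c,'f_'+c+'.png')
    for n in ['cassette','bearing','dock']: print(c,n,[(np.round(d['uv']).tolist(),round(d['conf'],2)) for d in arm.find_in(n,c)])
R=np.array(s['eef_rot']);p=np.array(s['tcp_pos'])
c0=p+R@[0,0,.1505]-[0,0,.054]+[0,0,.0]
print('pred cassette underside',c0)
for c in ['scene','side']: print(c,'cass centre',proj(c,c0+[0,0,.045]),'dome bearing',proj(c,[.473,.1425,.068]))
# tilt via side image: black cassette mask orientation
im=cv2.imread('pics/f_side.png'); u=proj('side',c0+[0,0,.02]).astype(int)
print('cols black per row', [(r,(lambda x:(x.min(),x.max()) if len(x) else 0)(np.where(im[r,u[0]-40:u[0]+40].max(1)<60)[0]+u[0]-40)) for r in range(u[1]-25,u[1]+40,5)])
E
```

```text
t: 18.6
tcp_pos: [0.4821, -0.1496, 0.3203]
eef_rot: [[0.911, -0.413, 0.002], [-0.413, -0.911, 0.001], [0.002, -0.002, -1.0]]
force: [0.4, 0.2, -3.4]
opening: 0.0381
t: 19.23
tcp_pos: [0.4815, -0.1494, 0.3365]
eef_rot: [[0.911, -0.413, 0.002], [-0.413, -0.911, 0.001], [0.001, -0.002, -1.0]]
force: [0.2, -0.4, -3.1]
opening: 0.0381
scene cassette [([329.0, 205.0], 0.88), ([388.0, 258.0], 0.84), ([352.0, 183.0], 0.64)]
scene bearing [([258.0, 190.0], 0.5), ([407.0, 250.0], 0.44)]
scene dock [([352.0, 237.0], 0.8)]
side cassette [([303.0, 197.0], 0.87), ([292.0, 297.0], 0.77), ([318.0, 224.0], 0.66)]
side bearing [([341.0, 300.0], 0.76), ([254.0, 193.0], 0.45)]
side dock [([313.0, 264.0], 0.57)]
wrist cassette [([135.0, 166.0], 0.94), ([325.0, 289.0], 0.86)]
wrist bearing [([467.0, 122.0], 0.88), ([24.0, 346.0], 0.73)]
wrist dock [([325.0, 162.0], 0.66)]
pred cassette underside [ 0.4821398  -0.14938274  0.13249588]
scene cass centre [358.39025677 176.72278757] dome bearing [259.3205307  191.30603981]
side cass centre [308.55996237 185.82307568] dome bearing [250.38166494 192.31043864]
cols black per row [(173, (np.int64(298), np.int64(346))), (178, (np.int64(285), np.int64(319))), (183, (np.int64(286), np.int64(347))), (188, (np.int64(299), np.int64(319))), (193, (np.int64(298), np.int64(319))), (198, (np.int64(298), np.int64(319))), (203, (np.int64(298), np.int64(318))), (208, (np.int64(297), np.int64(319))), (213, (np.int64(298), np.int64(320))), (218, 0), (223, (np.int64(271), np.int64(272))), (228, 0), (233, 0)]
```

```bash
python3 - <<'E'
from h import *
s=arm.read_state(); u=proj('side',[.4821,-.1494,.128]); print('underside proj row',u, 'at .010 slip case',proj('side',[.4821,-.1494,.09]), abs(np.array(s['dq'])).max(), s['t'])
arm.close_job()
E
```

```text
underside proj row [308.0700651  210.73648263] at .010 slip case [307.71774827 229.22553891] 0.0013580387541017613 19.825
the job is handed in; nothing more can be done
```

I moved the bearing onto the dome and released it. I then squeezed both catches, lifted the cassette straight up out of the dock, and handed the job in at about 19.8 s while still holding it.

**Last checks:**
- **Bearing:** After release it measured about 1.5 mm off the dome centre and looked level. At the end, the scene and side cameras still found it on the dome, at low confidence (0.5 and 0.45).
- **Cassette:** It rose about 118 mm, which puts its underside roughly 0.128 m above the bench, about 94 mm above the dock edge. Its side edges looked vertical in the side picture. The wrist carried about 3 N, roughly the cassette's weight, and the arm was still.
- **Catches:** I couldn't measure their travel directly. I take them as fully in because the lift met no snag.

**Mismatches:**
- **First bearing grip:** It was about 7 mm off-centre because the arm had drifted and tilted slightly, so I opened, re-centred and gripped again.
- **Finger opening:** It read 38 mm on the cassette where I expected about 44 mm. It had also read 3 mm low on the bearing, and I didn't find out why.
- **Final pictures:** I had used all 12 picture views, so the closing checks rest on the detectors and pixel measurements. I made no final check that the spare bearing, bar bundle and bottle were still in place; the arm made no contact that I noticed.

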